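Turn the short tea glass to the kettle and point at it

ROBOT

A 7-joint arm with a two-finger parallel gripper is mounted at the origin on the work surface. World frame = base frame: x ahead of the robot, y to its left, z up, the work surface at z = 0. Lengths are in m, angles in rad, forces in N, time in s.
With the tool pointing down it reaches from about 0.4 to 0.85 m from the base axis. Payload 4.5 kg.
Tool frame: the origin (TCP) lies between the finger pads, 19 mm behind the fingertips; this is the grasp point; z points along the fingers, y is the line along which they close (so a half turn about z gives the same grasp; the last joint's range is limited). The gripper opens to 88 mm and grips with 3 to 60 N. Pads are 18 mm wide; open, the fingers measure 123 mm over their backs; the gripper's body (75 mm by 187 mm) begins 45 mm behind the grasp point.
Start: joints at [-1.195, 0.689, -0.195, 1.565, 0.157, 0.902, -0.215], TCP at [0.209, 0.589, 0.257] pointing down, gripper open.
Joint ranges: [-3.01, 3.01], [-0.46, 2.08], [-1.47, 1.51], [0.13, 2.56], [-1, 4.14], [0.04, 2.09], [-2.66, 2.66]. Speed limits (rad/s): [2.57, 2.57, 3.14, 3.14, 3.14, 3.14, 3.14].

INTERFACE

Orientations are given as a unit quaternion [x, y, z, w].
In Python, from plant import r, eyes, nets gives the robot as it stands.
- The arm moves only by the shell command python3 -m pendant 'ROWS' [FORCE]. ROWS is JSON, a list of rows, each an object of numbers: "claw": the opening, from 0 (shut) to 1 (fully open); "dx", "dy", "dz": the shift along the world's x, y, z in mm; "twist": the turn about the world's z in rad. In form: [{"claw": .., "dx": .., "dy": .., "dz": .., "twist": ..}, ...]. A call has 1 to 8 rows; each row is the pose to reach, as a shift and turn from the pose commanded when the call began; what a row does not reach only later rows make up. A row lasts 1/10 s, in which the tool goes at most 50 mm and 8.59 degrees, less where a joint would pass 70% of its speed; a pose out of reach is approached as far as the arm can. A call with a gripper value outside its range is refused whole. The fingers move at their own pace and stop on an object; FORCE is the grip in N (left out, the last holds). Time passes only in rows, so rows that repeat a pose let the fingers close. It gives the time, the measured TCP pose, the force, the opening and the grip force at its end, in the units of the state.
- r.get_state(): the state, without advancing time (a new reading comes with each control period).
- eyes.snapshot(name): name is "scene" or "side" or "wrist"; returns (picture, depth): 480x640x3 uint8, blue, green, red; 480x640 float32, m along the optical axis (not along the pixel's ray), 0 where there is no reading.
- eyes.camera_info(name): a dict with "K" (3x3 intrinsics, pixels), "D" ([k1, k2, p1, p2, k3] as OpenCV has them; the pictures are not rectified), "world_to_cam" (4x4, takes a point from world to camera coordinates); the wrist camera has in their place "T_tool_cam" (4x4, takes a point from camera to tool coordinates, whose origin is the TCP and whose axes are the flange's). Camera axes: x right, y down, z forward; pixel columns grow to the right and rows downward; lengths in m; the calibration is good to about 2 mm. A picture is of the moment at which its call begins: read the wrist's pose just before it. camera_info takes no time and is no camera call.
- r.finish_job(): hands the job in; it is judged then, once.
Trained networks look in the newest picture that a camera, given by its name, has taken for a name from the list of things; names that differ only in an ending like _2 or _b are one class to them, and where a whole thing is asked for, a point or a joint stands for the part that bears it (a point fixed in the world has none). Each returns a list of dicts, best first, with "confidence" (0 to 1); they miss things now and then, are a little off and sometimes report something else, mostly with a low value. They report only what shows in the picture. A call takes as long as a camera call. They do not tell look-alikes from the thing itself.
- nets.spot_in(camera, query): "box" ([left, top, width, height] as shares, 0 to 1, of the picture: columns of its width, rows of its height, round what is visible of it).
- nets.place_of(camera, query): "position" ([column, row] as shares, 0 to 1, of the picture: columns of its width, rows of its height: a listed point, or the origin of a listed thing).
The state is a dict: "clock": time; "q": joint angles; "qd": joint speeds; "joint_torque": joint torques, N m; "tool_pos": TCP position; "eef_rot": TCP orientation; "contact_force": force on the tool from outside, world axes, zero at the start; "moment": the same for the moment, N m; "opening": opening from 0.0 (shut) to 1.0 (fully open); "finger_force": force on a finger pad.
Only numpy, scipy, OpenCV 4.12 (cv2) and the standard library are available. Lean on these libraries where they do the work, as an engineer would, in place of code of your own. Each camera call takes 0.05 s, during which the arm holds its last target. There are 200 camera calls.

TASK

Show which tea glass is to be filled next. Gently push the turntable round until the one short glass stands right in front of the kettle's spout, without touching any glass or disturbing the kettle and the other things; then let go of the turntable and point straight down at the short glass, fingertips two or three centimetres above the middle of its mouth and touching nothing. Point steadily for at least three seconds and finish still pointing.

Things in the scene. Friction and masses are not known exactly. Their poses are not given: they have to be found in the camera images.
- turntable: round wooden turntable, disc 260 mm across, its flat top 30 mm above the board, on a fixed black foot 150 mm across. It turns freely with light friction (about half a newton at a post) and stops when no longer pushed. Origin: centre of the underside, on the turning axis. The foot and this frame do not turn
- disc (a joint): turn of the turntable's disc in rad, 0 at the start, positive counter-clockwise seen from above; it can turn a full turn either way
- post0 (a point): top of one of four upright steel finger posts on the turntable's rim, 12 mm thick with a 16 mm ball on top, standing from the disc's top (30 mm) to 92 mm above the board, 115 mm from the turning axis, 90 degrees apart, midway between the glasses; they turn with the disc and serve for pushing it round
- post1 (a point): top of one of four upright steel finger posts on the turntable's rim, 12 mm thick with a 16 mm ball on top, standing from the disc's top (30 mm) to 92 mm above the board, 115 mm from the turning axis, 90 degrees apart, midway between the glasses; they turn with the disc and serve for pushing it round
- post2 (a point): top of one of four upright steel finger posts on the turntable's rim, 12 mm thick with a 16 mm ball on top, standing from the disc's top (30 mm) to 92 mm above the board, 115 mm from the turning axis, 90 degrees apart, midway between the glasses; they turn with the disc and serve for pushing it round
- post3 (a point): top of one of four upright steel finger posts on the turntable's rim, 12 mm thick with a 16 mm ball on top, standing from the disc's top (30 mm) to 92 mm above the board, 115 mm from the turning axis, 90 degrees apart, midway between the glasses; they turn with the disc and serve for pushing it round
- short_glass: the one short tea glass: clear, 58 mm tall and 52 mm across, in a steel holder with a small steel loop handle that stands out 20 mm to its own +x. Stands loose on the turntable, 75 mm from its axis. Origin: centre of the underside, z up
- short_glass_rim (a point): centre of the short glass's mouth, level with its rim (58 mm above its underside, 88 mm above the board); z up
- glass_a: one of three like tall tea glasses, 90 mm tall (rim 120 mm above the board) and 60 mm across, clear, in steel holders with a loop handle 20 mm out to its own +x; loose on the turntable, 75 mm from its axis, one in each of the remaining quarters. Origin: centre of the underside, z up
- glass_b: one of three like tall tea glasses, 90 mm tall (rim 120 mm above the board) and 60 mm across, clear, in steel holders with a loop handle 20 mm out to its own +x; loose on the turntable, 75 mm from its axis, one in each of the remaining quarters. Origin: centre of the underside, z up
- glass_c: one of three like tall tea glasses, 90 mm tall (rim 120 mm above the board) and 60 mm across, clear, in steel holders with a loop handle 20 mm out to its own +x; loose on the turntable, 75 mm from its axis, one in each of the remaining quarters. Origin: centre of the underside, z up
- kettle: blue enamel kettle, body 152 mm across, 158 mm high to the knob of its lid, loose, standing on the board to the left (+y) of the turntable; spout to its own -y, towards the turntable's axis, black handle to its own +y out to 122 mm. Origin: centre of the underside, 280 mm from the turntable's axis
- spout_tip (a point): tip of the kettle's spout, 120 mm above the board and 145 mm from the turntable's axis
- pour_spot (a point): the spot on the turntable's top right in front of the spout, 70 mm out from the spout's tip, where the middle of the short glass belongs; it stays with the kettle, not with the disc
- bowl: small white ceramic bowl, 100 mm across and 48 mm high, on a black plastic tray (220 x 260 mm, 22 mm high, fixed) to the right of the turntable; leave alone. Origin: centre of the underside
- spoon: steel spoon 140 mm long lying on the tray along its own x; leave alone
- tea_tin: plain metal tea tin, 68 mm across, 110 mm high, to the left near the robot; leave alone. Origin: centre of the underside
- sugar_jar: glass jar with a steel cap, 68 mm across, 85 mm high, to the right near the robot; leave alone. Origin: centre of the underside
- saucer: white saucer 100 mm across, 14 mm high, at the back right; leave alone. Origin: centre of the underside
Not all that is in view belongs to the job. What is shaped like the short_glass but purple is not meant.

How it is judged:
By the outcome, as a careful person would: the job done as asked, in the order asked, and still so for the second after the job is handed in, with the robot touching nothing.
It also fails if it takes over 54 s, if anything falls off the work surface, if the arm or the gripper's body presses on something with over 40 N, if the wrist force passes 120 N, or if a joint passes its speed limit or range.

## Working session

There is one attempt and no reset: what is moved stays moved. The work goes in short steps, Python scripts to look and compute and a shell command to move; the robot and the scene stay as the last step left them, time stands still between calls to the robot, and variables do not carry over. Pictures are saved under pics/ and viewed, at most 10 in all, crops included, and the job is handed in when it is done.

```bash
mkdir -p pics; cat > h.py <<'E'
import numpy as np, cv2
from plant import r, eyes, nets
def cam(name):
    i=eyes.camera_info(name); return np.array(i["K"]),np.array(i["D"]),np.array(i["world_to_cam"])
def ray(name,u,v):
    K,D,T=cam(name); p=cv2.undistortPoints(np.array([[[u,v]]],float),K,D)[0,0]
    R,t=T[:3,:3],T[:3,3]; return -R.T@t, R.T@np.array([p[0],p[1],1])
def atz(name,u,v,z):
    o,d=ray(name,u,v); return o+d*(z-o[2])/d[2]
def proj(name,P):
    K,D,T=cam(name); return cv2.projectPoints(np.array(P,float).reshape(-1,1,3),cv2.Rodrigues(T[:3,:3])[0],T[:3,3],K,D)[0][:,0]
E
python3 - <<'E'
from h import *
for c in("scene","side"):
    p,d=eyes.snapshot(c); cv2.imwrite(f"pics/{c}0.png",p); np.save(f"pics/{c}0.npy",d)
    print(c,np.linalg.inv(cam(c)[2])[:3].round(2).tolist())
    for q,z in(("turntable",0),("short_glass",.03),("short_glass_rim",.088),("post0",.092),("spout_tip",.12),("kettle",0)):
        for o in nets.place_of(c,q)[:5]:
            u,v=o["position"]; print(q,round(o["confidence"],2),round(u*640),round(v*480),atz(c,u*640,v*480,z).round(3))
s=r.get_state();print(s["clock"],s["tool_pos"],s["eef_rot"],s["opening"])
E
```

```text
scene [[0.91, 0.32, -0.27, 0.84], [0.42, -0.71, 0.56, -0.63], [-0.02, -0.63, -0.78, 0.95]]
turntable 0.9 311 267 [ 0.537 -0.035  0.   ]
short_glass 0.63 334 279 [ 0.608 -0.064  0.03 ]
short_glass 0.59 431 229 [0.771 0.175 0.03 ]
short_glass 0.56 335 244 [0.57  0.033 0.03 ]
short_glass_rim 0.79 334 267 [ 0.61  -0.068  0.088]
short_glass_rim 0.55 434 214 [0.77  0.171 0.088]
short_glass_rim 0.29 286 277 [ 0.525 -0.135  0.088]
post0 0.98 312 283 [ 0.586 -0.13   0.092]
post0 0.77 309 211 [0.491 0.056 0.092]
post0 0.57 361 245 [0.644 0.01  0.092]
post0 0.56 264 245 [ 0.44  -0.08   0.092]
spout_tip 0.98 337 196 [0.544 0.105 0.12 ]
spout_tip 0.25 336 241 [ 0.595 -0.025  0.12 ]
spout_tip 0.25 313 143 [0.41  0.258 0.12 ]
kettle 0.86 358 192 [0.548 0.248 0.   ]
side [[0.95, -0.16, 0.27, 0.14], [-0.32, -0.49, 0.81, -1.18], [-0.0, -0.86, -0.52, 0.82]]
turntable 0.93 321 282 [ 0.544 -0.03   0.   ]
short_glass 0.75 370 229 [0.752 0.141 0.03 ]
short_glass 0.68 351 276 [ 0.609 -0.075  0.03 ]
short_glass_rim 0.92 371 209 [0.758 0.153 0.088]
short_glass_rim 0.81 350 254 [ 0.609 -0.061  0.088]
short_glass_rim 0.37 254 331 [ 0.312 -0.28   0.088]
post0 0.8 354 236 [0.651 0.017 0.092]
post0 0.79 285 269 [ 0.436 -0.08   0.092]
spout_tip 0.9 303 217 [0.541 0.11  0.12 ]
kettle 0.73 297 232 [0.561 0.244 0.   ]
0.7 [0.20946115 0.58889291 0.25744847] [ 1.70052594e-01  9.85434986e-01  5.53812469e-05 -6.29588175e-06] 1.001936161588557
```

View pics/scene0.png

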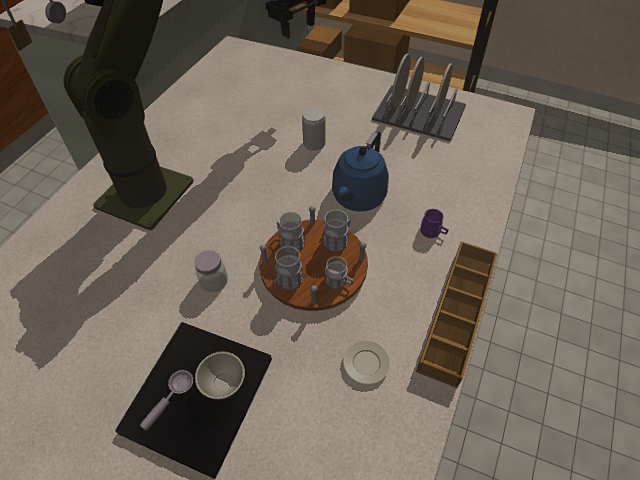

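View pics/side0.png

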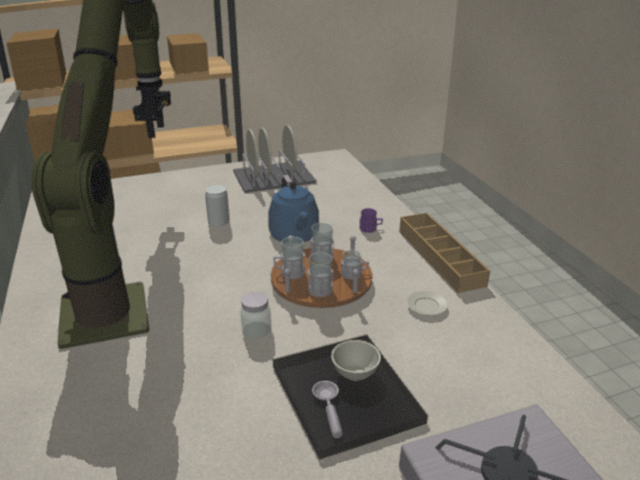

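The short glass is at scene px (336,270) and side px (350,258). The purple mug at scene (433,222) is the decoy. I'll turn the disc counter-clockwise by about 110°, straddling the robot-side post (scene px (264,250)), which stays clear of the kettle.

```bash
python3 -m pendant '[{"claw":0.4,"dx":25,"dy":-40,"dz":15,"twist":-0.14},{"claw":0.4,"dx":50,"dy":-80,"dz":30,"twist":-0.28},{"claw":0.4,"dx":75,"dy":-120,"dz":45,"twist":-0.42},{"claw":0.4,"dx":100,"dy":-160,"dz":60,"twist":-0.56},{"claw":0.4,"dx":125,"dy":-200,"dz":70,"twist":-0.70},{"claw":0.4,"dx":150,"dy":-240,"dz":80,"twist":-0.84},{"claw":0.4,"dx":170,"dy":-280,"dz":90,"twist":-0.98},{"claw":0.4,"dx":190,"dy":-320,"dz":100,"twist":-1.12}]' 
python3 -m pendant '[{"claw":0.4,"dx":10,"dy":-40,"twist":-0.14},{"claw":0.4,"dx":20,"dy":-80,"twist":-0.28},{"claw":0.4,"dx":30,"dy":-120,"twist":-0.42},{"claw":0.4,"dx":40,"dy":-160,"twist":-0.56},{"claw":0.4,"dx":45,"dy":-200,"twist":-0.70},{"claw":0.4,"dx":50,"dy":-240,"twist":-0.84},{"claw":0.4,"dx":50,"dy":-280,"twist":-0.98},{"claw":0.4,"dx":50,"dy":-300,"twist":-1.12}]'
cat >> h.py <<'E'
from scipy.spatial.transform import Rotation as Ro
def wcam():
    s=r.get_state(); i=eyes.camera_info("wrist")
    T=np.eye(4); T[:3,:3]=Ro.from_quat(s["eef_rot"]).as_matrix(); T[:3,3]=s["tool_pos"]
    return np.array(i["K"]),np.array(i["D"]),np.linalg.inv(T@np.array(i["T_tool_cam"]))
_cam=cam; W=[None]
def cam(name): return W[0] if name=="wrist" else _cam(name)
E
python3 - <<'E'
from h import *
W[0]=wcam(); s=r.get_state(); print(s["clock"],s["tool_pos"],s["eef_rot"],s["opening"])
c="wrist"; p,d=eyes.snapshot(c); cv2.imwrite(f"pics/w1.png",p)
for q,z in(("turntable",0),("short_glass_rim",.088),("post0",.092),("spout_tip",.12),("sugar_jar",0)):
  for o in nets.place_of(c,q)[:5]:
    u,v=o["position"]; print(q,round(o["confidence"],2),round(u*640),round(v*480),atz(c,u*640,v*480,z).round(3))
E
```

```text
clock: 1.5
tool_pos: [0.4002, 0.2672, 0.3581]
eef_rot: [0.67, 0.743, 0.0, 0.0]
contact_force: [0.4, 0.3, -0.0]
opening: 0.4
finger_force: 0.0
1.5 [0.40017364 0.26715212 0.35812928] [6.69719883e-01 7.42613688e-01 4.34280339e-04 1.38112017e-05] 0.40028095836899713
turntable 0.53 281 80 [0.349 0.381 0.   ]
short_glass_rim 0.77 626 288 [0.746 0.205 0.088]
post0 0.78 372 378 [0.485 0.069 0.092]
post0 0.71 317 479 [ 0.438 -0.087  0.092]
sugar_jar 0.8 248 463 [ 0.34  -0.169  0.   ]validation failed for argument at $[0]...
```

View pics/w1.png

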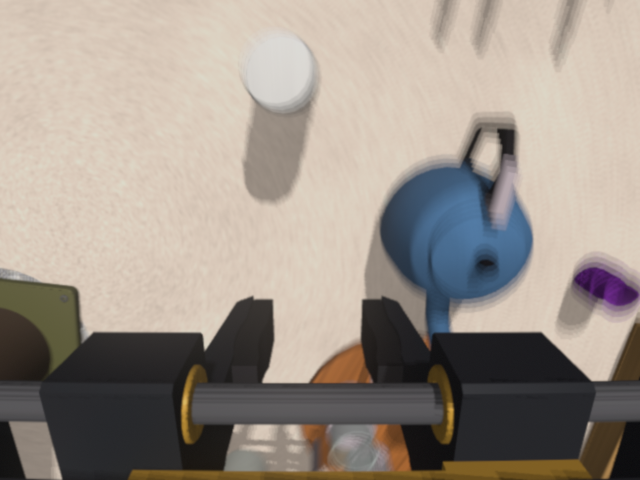

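The wrist picture shows the kettle at px (455,230), its spout at (437,310) and the disc edge at the bottom. The second call was refused because dz was missing, so I'll send it again.

```bash

python3 -m pendant '[{"claw":0.4,"dx":5,"dy":-40,"dz":5,"twist":-0.14},{"claw":0.4,"dx":10,"dy":-80,"dz":10,"twist":-0.28},{"claw":0.4,"dx":15,"dy":-120,"dz":15,"twist":-0.42},{"claw":0.4,"dx":20,"dy":-160,"dz":20,"twist":-0.56},{"claw":0.4,"dx":20,"dy":-200,"dz":20,"twist":-0.70},{"claw":0.4,"dx":20,"dy":-240,"dz":20,"twist":-0.84},{"claw":0.4,"dx":20,"dy":-280,"dz":20,"twist":-0.98},{"claw":0.4,"dx":20,"dy":-310,"dz":20,"twist":-1.12}]'
python3 -m pendant '[{"claw":0.4,"dx":0,"dy":0,"dz":0,"twist":-0.1},{"claw":0.4,"dx":0,"dy":0,"dz":0,"twist":-0.1}]'
cat > m.py <<'E'
from h import *
import sys
W[0]=wcam(); s=r.get_state(); print(s["clock"],s["tool_pos"],s["eef_rot"],s["opening"])
c="wrist"; p,d=eyes.snapshot(c); cv2.imwrite(f"pics/{sys.argv[1]}.png",p)
for q,z in(("turntable",0),("short_glass_rim",.088),("post0",.092),("spout_tip",.12),("kettle",0)):
  for o in nets.place_of(c,q)[:5]:
    u,v=o["position"]; print(q,round(o["confidence"],2),round(u*640),round(v*480),atz(c,u*640,v*480,z).round(3))
E
python3 m.py w2
```

```text
clock: 2.6
tool_pos: [0.4194, -0.0418, 0.3773]
eef_rot: [0.962, 0.275, -0.0, 0.0]
contact_force: [0.2, -0.1, 0.3]
opening: 0.399
finger_force: 0.0
clock: 2.8
tool_pos: [0.4196, -0.0403, 0.3771]
eef_rot: [0.974, 0.229, -0.0, -0.0]
contact_force: [0.3, 0.5, 0.5]
opening: 0.401
finger_force: 0.0
2.8 [ 0.41963654 -0.04027667  0.37709218] [ 9.73518213e-01  2.28609211e-01 -3.34032641e-04 -8.30313077e-05] 0.40118749922223773
turntable 0.86 357 89 [ 0.539 -0.033  0.   ]
short_glass_rim 0.96 429 19 [ 0.614 -0.06   0.088]
short_glass_rim 0.51 355 89 [ 0.53  -0.026  0.088]
post0 0.96 246 80 [0.49  0.071 0.092]
post0 0.83 489 79 [ 0.595 -0.136  0.092]
post0 0.66 365 198 [ 0.44  -0.085  0.092]
```

View pics/w2.png

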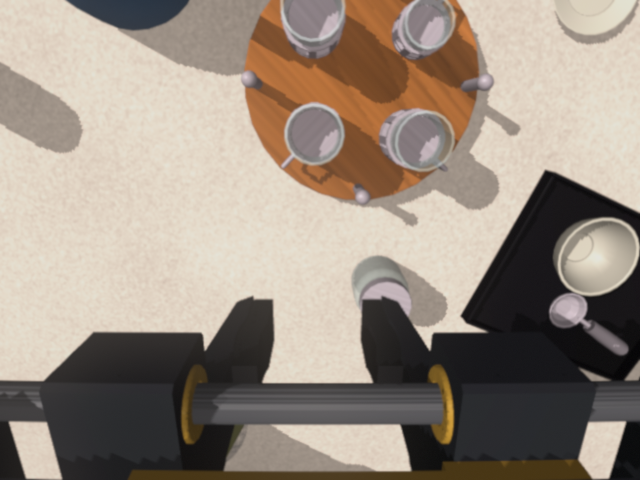

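```bash
python3 - <<'E'
from h import *
from scipy.optimize import least_squares
P=[]
C=np.array([.5425,-.0325])
for c in("scene","side"):
    p=cv2.imread(f"pics/{c}0.png"); d=np.load(f"pics/{c}0.npy"); h=cv2.cvtColor(p,cv2.COLOR_BGR2HSV)
    m=(h[...,0]>95)&(h[...,0]<120)&(h[...,1]>100)&(d>0)
    n,l,st,_=cv2.connectedComponentsWithStats(m.astype(np.uint8)); k=1+st[1:,4].argmax(); v,u=np.nonzero(l==k); print(c,st[k])
    K,D,T=cam(c); q=cv2.undistortPoints(np.stack([u,v],1).astype(float)[:,None],K,D)[:,0]; z=d[v,u]
    X=np.c_[q*z[:,None],z]; X=(X-T[:3,3])@T[:3,:3]
    b=X[(X[:,2]>.02)&(X[:,2]<.06)&(X[:,1]>.13)]
    f=least_squares(lambda a:np.hypot(b[:,0]-a[0],b[:,1]-a[1])-.076,[.55,.25],loss="soft_l1",f_scale=.003).x if len(b)>20 else None
    s=X[(X[:,2]>.09)&(X[:,2]<.13)]; s=s[s[:,1].argsort()]
    print(c,len(b),f,"ang",np.degrees(np.arctan2(f[1]-C[1],f[0]-C[0])),"spout pts",s[:25:3].round(3).tolist())
K=np.array([[388,300]])
W[0]=wcam();print("jar",atz("wrist",388,300,.085))
E
```

```text
scene [338 146  48  32 824]Traceback (most recent call last):
  File "<stdin>", line 14, in <module>
TypeError: 'NoneType' object is not subscriptable
```

```bash
python3 - <<'E'
from h import *
from scipy.optimize import least_squares
C=np.array([.5425,-.0325])
for c in("scene","side"):
    p=cv2.imread(f"pics/{c}0.png"); d=np.load(f"pics/{c}0.npy"); h=cv2.cvtColor(p,cv2.COLOR_BGR2HSV)
    m=(h[...,0]>95)&(h[...,0]<125)&(h[...,1]>70)&(d>0)
    n,l,st,_=cv2.connectedComponentsWithStats(m.astype(np.uint8)); k=1+st[1:,4].argmax(); v,u=np.nonzero(l==k); print(c,st[k])
    K,D,T=cam(c); q=cv2.undistortPoints(np.stack([u,v],1).astype(float)[:,None],K,D)[:,0]; z=d[v,u]
    X=np.c_[q*z[:,None],z]; X=(X-T[:3,3])@T[:3,:3]
    # body: surface of revolution r(z), fitted as quartic in z about an unknown axis
    b=X[(X[:,1]>.165)&(X[:,2]>.01)&(X[:,2]<.13)]
    f=least_squares(lambda a:np.hypot(b[:,0]-a[0],b[:,1]-a[1])-np.minimum(np.polyval(a[2:],b[:,2]*10),.076),[.55,.25,0,0,0,.07],loss="soft_l1",f_scale=.002,x_scale=[.01]*6).x
    print(len(b),f.round(3),"ang",np.degrees(np.arctan2(f[1]-C[1],f[0]-C[0])))
    s=X[(X[:,2]>.08)&(X[:,2]<.13)&(X[:,1]<.15)]; print("spout",len(s),s.mean(0) if len(s) else X[X[:,1].argsort()][:8].round(3).tolist(), s[s[:,1]<.125].mean(0))
W[0]=wcam();print("jar",atz("wrist",388,300,.085))
E
```

```text
scene [ 332  146   56   64 2198]
1536 [ 0.552  0.247 -0.219  0.572 -0.519  0.232] ang 88.12661696498688
spout 77 [0.55031145 0.12625287 0.11894094] [0.54870241 0.11735787 0.12146422]
side [ 270  186   45   54 1655]
1273 [ 0.551  0.244 -0.028  0.022 -0.003  0.073] ang 88.31770737942998
spout 59 [0.54225958 0.12417036 0.11591415] [0.54389723 0.11590445 0.11946342]
jar [ 0.34766505 -0.16596666  0.085     ]
```

```bash

python3 -m pendant '[{"claw":0.4,"dx":5,"dy":-12,"dz":-40,"twist":0},{"claw":0.4,"dx":12,"dy":-26,"dz":-80,"twist":0},{"claw":0.4,"dx":20,"dy":-40,"dz":-120,"twist":0},{"claw":0.4,"dx":20,"dy":-44,"dz":-155,"twist":0},{"claw":0.4,"dx":20,"dy":-44,"dz":-185,"twist":0},{"claw":0.4,"dx":20,"dy":-44,"dz":-205,"twist":0},{"claw":0.4,"dx":20,"dy":-44,"dz":-215,"twist":0},{"claw":0.4,"dx":20,"dy":-44,"dz":-215,"twist":0}]'
python3 - <<'E'
from h import *
W[0]=wcam(); c="wrist"; p,d=eyes.snapshot(c); cv2.imwrite("pics/w3.png",p)
for o in nets.place_of(c,"post0")[:5]:
    u,v=o["position"]; print(round(o["confidence"],2),round(u*640),round(v*480),atz(c,u*640,v*480,.092).round(4))
print(proj(c,[[.4399,-.0845,.092]]))
E
```

```text
clock: 3.9
tool_pos: [0.4392, -0.0848, 0.1616]
eef_rot: [0.974, 0.228, -0.001, -0.001]
contact_force: [0.6, 0.1, -0.4]
opening: 0.397
finger_force: 0.0
0.67 56 33 [0.4908 0.0712 0.092 ]
0.57 318 276 [ 0.4386 -0.0852  0.092 ]
0.57 575 33 [ 0.5934 -0.1363  0.092 ]
[[317.35423253 273.04661813]]
```

View pics/w3.png

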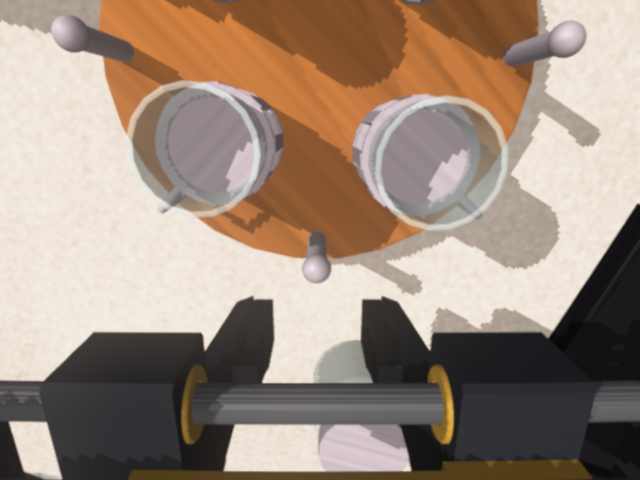

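The post is at px (316,270), centred between the fingers. I'll descend to straddle it and work out the arc.

```bash

python3 -m pendant '[{"claw":0.4,"dx":0,"dy":0,"dz":-25,"twist":0},{"claw":0.4,"dx":0,"dy":0,"dz":-50,"twist":0},{"claw":0.4,"dx":0,"dy":0,"dz":-65,"twist":0},{"claw":0.4,"dx":0,"dy":0,"dz":-73,"twist":0},{"claw":0.28,"dx":0,"dy":0,"dz":-73,"twist":0},{"claw":0.28,"dx":0,"dy":0,"dz":-73,"twist":0}]'
python3 - <<'E'
import numpy as np
C=np.array([.5425,-.0325])
a=-153.1
for call,steps in enumerate([[1,3,6,9,12,15,18,21]]+[[3,6,9,12,15,18,21,24]]*3+[[3,6,8,9]]):
    f=lambda d:1000*(.1155*np.array([np.cos(np.radians(a+d)),np.sin(np.radians(a+d))]))
    print(a,[[d]+(f(d)-f(0)).round().astype(int).tolist()+[round(np.radians(d),3)] for d in steps]); a+=steps[-1]
E
```

```text
clock: 4.6
tool_pos: [0.4401, -0.0852, 0.0903]
eef_rot: [0.974, 0.228, 0.001, 0.0]
contact_force: [-0.1, 0.6, -0.3]
opening: 0.281
finger_force: 0.0
-153.1 [[1, 1, -2, np.float64(0.017)], [3, 3, -5, np.float64(0.052)], [6, 6, -10, np.float64(0.105)], [9, 9, -15, np.float64(0.157)], [12, 13, -20, np.float64(0.209)], [15, 17, -25, np.float64(0.262)], [18, 21, -29, np.float64(0.314)], [21, 26, -33, np.float64(0.367)]]
-132.1 [[3, 5, -4, np.float64(0.052)], [6, 9, -8, np.float64(0.105)], [9, 14, -11, np.float64(0.157)], [12, 20, -14, np.float64(0.209)], [15, 25, -17, np.float64(0.262)], [18, 30, -20, np.float64(0.314)], [21, 36, -22, np.float64(0.367)], [24, 42, -24, np.float64(0.419)]]
-108.1 [[3, 6, -2, np.float64(0.052)], [6, 12, -3, np.float64(0.105)], [9, 18, -4, np.float64(0.157)], [12, 24, -5, np.float64(0.209)], [15, 30, -6, np.float64(0.262)], [18, 36, -6, np.float64(0.314)], [21, 42, -6, np.float64(0.367)], [24, 48, -5, np.float64(0.419)]]
-84.1 [[3, 6, 1, np.float64(0.052)], [6, 12, 2, np.float64(0.105)], [9, 18, 3, np.float64(0.157)], [12, 24, 5, np.float64(0.209)], [15, 29, 7, np.float64(0.262)], [18, 35, 9, np.float64(0.314)], [21, 40, 12, np.float64(0.367)], [24, 46, 15, np.float64(0.419)]]
-60.099999999999994 [[3, 5, 3, np.float64(0.052)], [6, 10, 7, np.float64(0.105)], [8, 13, 9, np.float64(0.14)], [9, 15, 10, np.float64(0.157)]]
```

```bash

python3 -m pendant '[{"claw":0.28,"dx":1,"dy":-2,"dz":0,"twist":0.017},{"claw":0.28,"dx":3,"dy":-5,"dz":0,"twist":0.052},{"claw":0.28,"dx":6,"dy":-10,"dz":0,"twist":0.105},{"claw":0.28,"dx":9,"dy":-15,"dz":0,"twist":0.157},{"claw":0.28,"dx":13,"dy":-20,"dz":0,"twist":0.209},{"claw":0.28,"dx":17,"dy":-25,"dz":0,"twist":0.262},{"claw":0.28,"dx":21,"dy":-29,"dz":0,"twist":0.314},{"claw":0.28,"dx":26,"dy":-33,"dz":0,"twist":0.367}]'
python3 - <<'E'
from h import *
W[0]=wcam(); c="wrist"; p,d=eyes.snapshot(c); cv2.imwrite("pics/w4.png",p)
E
```

```text
clock: 5.4
tool_pos: [0.4653, -0.1186, 0.0897]
eef_rot: [0.915, 0.403, -0.0, 0.0]
contact_force: [-0.8, 0.0, -0.6]
opening: 0.285
finger_force: 0.4
```

View pics/w4.png

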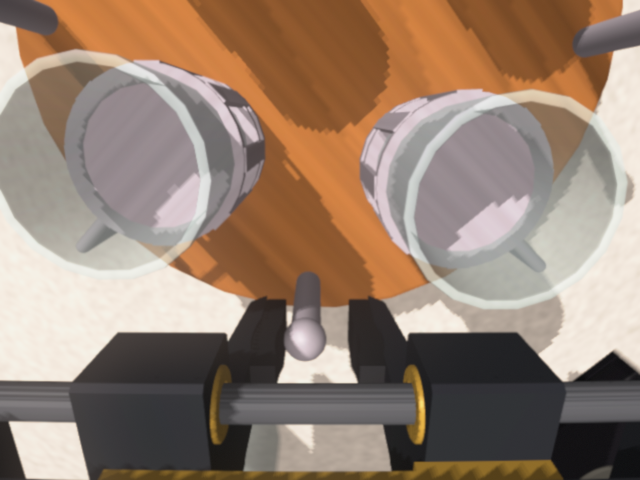

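The post at px (306,340) rests against the left finger and moves with it, and the glasses are clear. I'll carry on along the arc.

```bash

python3 -m pendant '[{"claw":0.28,"dx":5,"dy":-4,"dz":0,"twist":0.052},{"claw":0.28,"dx":9,"dy":-8,"dz":0,"twist":0.105},{"claw":0.28,"dx":14,"dy":-11,"dz":0,"twist":0.157},{"claw":0.28,"dx":20,"dy":-14,"dz":0,"twist":0.209},{"claw":0.28,"dx":25,"dy":-17,"dz":0,"twist":0.262},{"claw":0.28,"dx":30,"dy":-20,"dz":0,"twist":0.314},{"claw":0.28,"dx":36,"dy":-22,"dz":0,"twist":0.367},{"claw":0.28,"dx":42,"dy":-24,"dz":0,"twist":0.419}]'
python3 -m pendant '[{"claw":0.28,"dx":6,"dy":-2,"dz":0,"twist":0.052},{"claw":0.28,"dx":12,"dy":-3,"dz":0,"twist":0.105},{"claw":0.28,"dx":18,"dy":-4,"dz":0,"twist":0.157},{"claw":0.28,"dx":24,"dy":-5,"dz":0,"twist":0.209},{"claw":0.28,"dx":30,"dy":-6,"dz":0,"twist":0.262},{"claw":0.28,"dx":36,"dy":-6,"dz":0,"twist":0.314},{"claw":0.28,"dx":42,"dy":-6,"dz":0,"twist":0.367},{"claw":0.28,"dx":48,"dy":-5,"dz":0,"twist":0.419}]'
python3 -m pendant '[{"claw":0.28,"dx":6,"dy":1,"dz":0,"twist":0.052},{"claw":0.28,"dx":12,"dy":2,"dz":0,"twist":0.105},{"claw":0.28,"dx":18,"dy":3,"dz":0,"twist":0.157},{"claw":0.28,"dx":24,"dy":5,"dz":0,"twist":0.209},{"claw":0.28,"dx":29,"dy":7,"dz":0,"twist":0.262},{"claw":0.28,"dx":35,"dy":9,"dz":0,"twist":0.314},{"claw":0.28,"dx":40,"dy":12,"dz":0,"twist":0.367},{"claw":0.28,"dx":43,"dy":13,"dz":0,"twist":0.39}]'
python3 -m pendant '[{"claw":0.28,"dx":2,"dy":2,"dz":0,"twist":0.03},{"claw":0.28,"dx":5,"dy":3,"dz":0,"twist":0.05},{"claw":0.28,"dx":5,"dy":3,"dz":0,"twist":0.05}]'
python3 - <<'E'
from h import *
for c in("scene","side"):
    p,d=eyes.snapshot(c); cv2.imwrite(f"pics/{c}5.png",p); np.save(f"pics/{c}5.npy",d)
    for q,z in(("short_glass_rim",.088),("spout_tip",.12),("post0",.092)):
        for o in nets.place_of(c,q)[:4]:
            u,v=o["position"]; print(q,round(o["confidence"],2),round(u*640),round(v*480),atz(c,u*640,v*480,z).round(3))
    print("target px",proj(c,[[.5447,.0425,.088]]))
E
```

```text
clock: 6.25
tool_pos: [0.5078, -0.1425, 0.0894]
eef_rot: [0.811, 0.585, -0.0, 0.0]
contact_force: [-0.2, -0.2, -0.5]
opening: 0.281
finger_force: 0.4
clock: 7.05
tool_pos: [0.556, -0.1472, 0.0894]
eef_rot: [0.672, 0.741, -0.0, 0.0]
contact_force: [-0.6, -1.3, 0.1]
opening: 0.283
finger_force: 0.4
clock: 7.85
tool_pos: [0.5994, -0.1337, 0.0895]
eef_rot: [0.516, 0.857, 0.0, 0.0]
contact_force: [-0.6, 0.8, -0.0]
opening: 0.283
finger_force: 0.5
clock: 8.15
tool_pos: [0.604, -0.1308, 0.0895]
eef_rot: [0.495, 0.869, 0.0, 0.0]
contact_force: [-0.1, 0.9, -0.6]
opening: 0.28
finger_force: 0.0
short_glass_rim 0.62 434 212 [0.768 0.179 0.088]
short_glass_rim 0.41 330 225 [0.553 0.039 0.088]
spout_tip 0.73 338 194 [0.543 0.11  0.12 ]
spout_tip 0.59 329 225 [0.563 0.013 0.12 ]
spout_tip 0.43 334 275 [ 0.627 -0.109  0.12 ]
post0 0.79 319 288 [ 0.603 -0.134  0.092]
post0 0.62 261 251 [ 0.443 -0.098  0.092]
post0 0.6 362 238 [0.639 0.029 0.092]
target px [[327.09566278 222.69813541]]
short_glass_rim 0.8 321 236 [0.569 0.047 0.088]
spout_tip 0.72 305 216 [0.547 0.115 0.12 ]
post0 0.68 292 270 [ 0.45  -0.093  0.092]
post0 0.67 356 267 [ 0.599 -0.126  0.092]
post0 0.48 301 217 [0.55  0.16  0.092]
target px [[312.55441242 238.69056771]]
```

View pics/scene5.png

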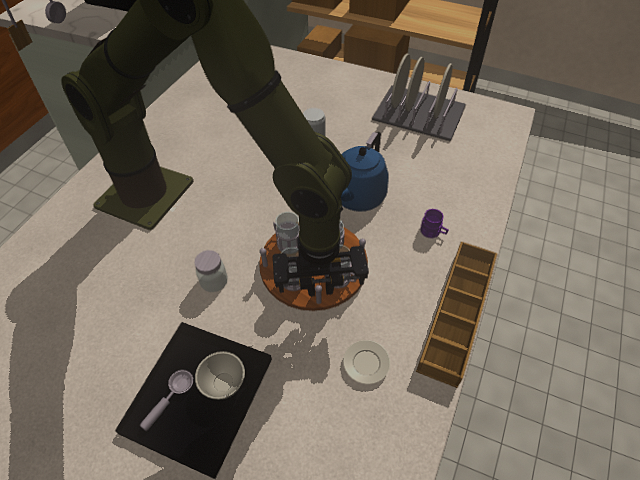

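```bash

python3 -m pendant '[{"claw":0.28,"dx":5,"dy":3,"dz":0,"twist":0.052},{"claw":0.28,"dx":10,"dy":7,"dz":0,"twist":0.105},{"claw":0.28,"dx":15,"dy":11,"dz":0,"twist":0.157},{"claw":0.28,"dx":18,"dy":13,"dz":0,"twist":0.192},{"claw":0.28,"dx":20,"dy":16,"dz":0,"twist":0.218},{"claw":0.28,"dx":20,"dy":16,"dz":0,"twist":0.218},{"claw":0.4,"dx":20,"dy":16,"dz":0,"twist":0.218},{"claw":0.4,"dx":20,"dy":16,"dz":0,"twist":0.218}]'
python3 -m pendant '[{"claw":0.4,"dx":0,"dy":0,"dz":25,"twist":0},{"claw":0.4,"dx":0,"dy":0,"dz":70,"twist":0},{"claw":0.4,"dx":0,"dy":0,"dz":110,"twist":0},{"claw":0.4,"dx":10,"dy":-10,"dz":155,"twist":0},{"claw":0.4,"dx":20,"dy":-20,"dz":195,"twist":0},{"claw":0.4,"dx":35,"dy":-35,"dz":235,"twist":0},{"claw":0.4,"dx":50,"dy":-50,"dz":270,"twist":0},{"claw":0.4,"dx":50,"dy":-50,"dz":280,"twist":0}]'
python3 -m pendant '[{"claw":0.4,"dx":0,"dy":0,"dz":0,"twist":0},{"claw":0.4,"dx":0,"dy":0,"dz":0,"twist":0}]'
python3 m.py w6
```

```text
clock: 9.35
tool_pos: [0.6233, -0.1152, 0.0895]
eef_rot: [0.398, 0.917, -0.0, -0.0]
contact_force: [0.4, -0.1, 0.3]
opening: 0.398
finger_force: 0.0
clock: 10.15
tool_pos: [0.6758, -0.1682, 0.3737]
eef_rot: [0.4, 0.916, 0.0, 0.004]
contact_force: [-0.2, -0.0, -0.0]
opening: 0.398
finger_force: 0.0
clock: 10.35
tool_pos: [0.6723, -0.1641, 0.3676]
eef_rot: [0.398, 0.918, -0.0, -0.002]
contact_force: [-0.1, -0.7, -0.3]
opening: 0.402
finger_force: 0.0
10.35 [ 0.67225426 -0.16407004  0.36763103] [ 3.97516915e-01  9.17592953e-01 -2.10030996e-04 -1.85237143e-03] 0.40210956836507267
turntable 0.88 310 19 [ 0.542 -0.036  0.   ]
short_glass_rim 0.58 266 64 [ 0.552 -0.105  0.088]
post0 0.72 313 128 [ 0.623 -0.117  0.092]
```

View pics/w6.png

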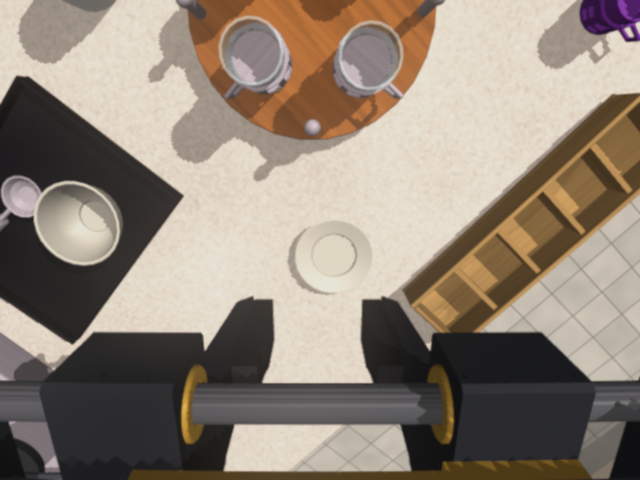

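The pushed post is at px (313,128), −46° about the axis, as planned. I moved outward when I should have gone in, so I'll move in to see the short glass and the spout.

```bash

python3 -m pendant '[{"claw":0.2,"dx":-30,"dy":30,"dz":0,"twist":0},{"claw":0.1,"dx":-60,"dy":60,"dz":0,"twist":0},{"claw":0.0,"dx":-85,"dy":85,"dz":5,"twist":0},{"claw":0.0,"dx":-95,"dy":95,"dz":5,"twist":0},{"claw":0.0,"dx":-95,"dy":95,"dz":5,"twist":0},{"claw":0.0,"dx":-95,"dy":95,"dz":5,"twist":0}]'
python3 m.py w7
```

```text
clock: 11.25
tool_pos: [0.5789, -0.0708, 0.3745]
eef_rot: [0.398, 0.917, -0.0, 0.0]
contact_force: [0.1, -0.4, 0.8]
opening: 0.003
finger_force: 0.0
11.25 [ 0.57885048 -0.07082476  0.37446133] [ 3.98209627e-01  9.17294329e-01 -2.38352611e-04  3.86394144e-04] 0.002795030375012023
turntable 0.7 314 143 [ 0.544 -0.038  0.   ]
short_glass_rim 0.89 372 86 [0.546 0.043 0.088]
short_glass_rim 0.72 616 134 [0.756 0.181 0.088]
short_glass_rim 0.41 272 188 [ 0.541 -0.096  0.088]
post0 0.91 431 140 [0.623 0.048 0.092]
post0 0.82 317 254 [ 0.623 -0.116  0.092]
post0 0.81 195 146 [ 0.457 -0.116  0.092]
post0 0.63 316 11 [0.463 0.054 0.092]
spout_tip 0.89 435 25 [0.549 0.111 0.12 ]
spout_tip 0.4 38 309 [ 0.442 -0.356  0.12 ]
spout_tip 0.35 315 253 [ 0.613 -0.11   0.12 ]
```

View pics/w7.png

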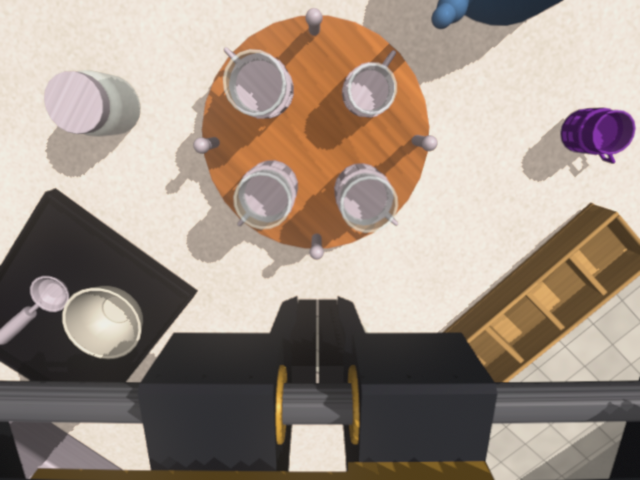

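The short glass is at px (371,88), i.e. (0.546, 0.043), under 2 mm from the pour spot (0.5445, 0.042), with the spout tip at px (440,20). The push needs no mending. Next I'll move over with the fingers shut, and lower to point.

```bash

python3 -m pendant '[{"claw":0.0,"dx":-10,"dy":30,"dz":-10,"twist":-0.14},{"claw":0.0,"dx":-20,"dy":65,"dz":-25,"twist":-0.28},{"claw":0.0,"dx":-30,"dy":95,"dz":-45,"twist":-0.42},{"claw":0.0,"dx":-34,"dy":110,"dz":-70,"twist":-0.56},{"claw":0.0,"dx":-34,"dy":114,"dz":-100,"twist":-0.70},{"claw":0.0,"dx":-34,"dy":114,"dz":-130,"twist":-0.75},{"claw":0.0,"dx":-34,"dy":114,"dz":-150,"twist":-0.75},{"claw":0.0,"dx":-34,"dy":114,"dz":-150,"twist":-0.75}]'
python3 -m pendant '[{"claw":0.0,"dx":0,"dy":0,"dz":-25,"twist":0},{"claw":0.0,"dx":0,"dy":0,"dz":-50,"twist":0},{"claw":0.0,"dx":0,"dy":0,"dz":-70,"twist":0},{"claw":0.0,"dx":0,"dy":0,"dz":-82,"twist":0},{"claw":0.0,"dx":0,"dy":0,"dz":-90,"twist":0},{"claw":0.0,"dx":0,"dy":0,"dz":-92,"twist":0},{"claw":0.0,"dx":0,"dy":0,"dz":-92,"twist":0},{"claw":0.0,"dx":0,"dy":0,"dz":-92,"twist":0}]'
python3 - <<'E'
from h import *
for c in("scene","side"):
    p,d=eyes.snapshot(c); cv2.imwrite(f"pics/{c}8.png",p[130:330,200:480].repeat(2,0).repeat(2,1))
E
```

```text
clock: 12.35
tool_pos: [0.5429, 0.0436, 0.2219]
eef_rot: [0.706, 0.708, -0.002, -0.002]
contact_force: [-0.5, -0.4, -0.1]
opening: 0.011
finger_force: 0.0
clock: 13.15
tool_pos: [0.5451, 0.0439, 0.1332]
eef_rot: [0.706, 0.708, 0.001, 0.0]
contact_force: [-0.5, 0.7, 1.4]
opening: 0.008
finger_force: 0.0
```

View pics/side8.png

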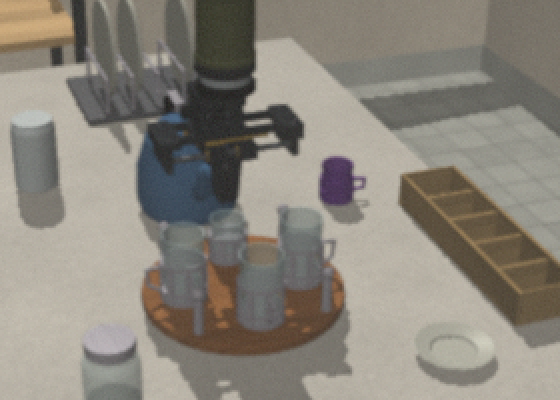

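The fingertips at crop px (228,205) are centred just above the short glass's mouth at (228,217), and the kettle stands as before. I'll hold here.

```bash

python3 -m pendant '[{"claw":0,"dx":0,"dy":0,"dz":0,"twist":0},{"claw":0,"dx":0,"dy":0,"dz":0,"twist":0},{"claw":0,"dx":0,"dy":0,"dz":0,"twist":0},{"claw":0,"dx":0,"dy":0,"dz":0,"twist":0},{"claw":0,"dx":0,"dy":0,"dz":0,"twist":0},{"claw":0,"dx":0,"dy":0,"dz":0,"twist":0},{"claw":0,"dx":0,"dy":0,"dz":0,"twist":0},{"claw":0,"dx":0,"dy":0,"dz":0,"twist":0}]'
python3 -m pendant '[{"claw":0,"dx":0,"dy":0,"dz":0,"twist":0},{"claw":0,"dx":0,"dy":0,"dz":0,"twist":0},{"claw":0,"dx":0,"dy":0,"dz":0,"twist":0},{"claw":0,"dx":0,"dy":0,"dz":0,"twist":0},{"claw":0,"dx":0,"dy":0,"dz":0,"twist":0},{"claw":0,"dx":0,"dy":0,"dz":0,"twist":0},{"claw":0,"dx":0,"dy":0,"dz":0,"twist":0},{"claw":0,"dx":0,"dy":0,"dz":0,"twist":0}]'
python3 -m pendant '[{"claw":0,"dx":0,"dy":0,"dz":0,"twist":0},{"claw":0,"dx":0,"dy":0,"dz":0,"twist":0},{"claw":0,"dx":0,"dy":0,"dz":0,"twist":0},{"claw":0,"dx":0,"dy":0,"dz":0,"twist":0},{"claw":0,"dx":0,"dy":0,"dz":0,"twist":0},{"claw":0,"dx":0,"dy":0,"dz":0,"twist":0},{"claw":0,"dx":0,"dy":0,"dz":0,"twist":0},{"claw":0,"dx":0,"dy":0,"dz":0,"twist":0}]'
python3 -m pendant '[{"claw":0,"dx":0,"dy":0,"dz":0,"twist":0},{"claw":0,"dx":0,"dy":0,"dz":0,"twist":0},{"claw":0,"dx":0,"dy":0,"dz":0,"twist":0},{"claw":0,"dx":0,"dy":0,"dz":0,"twist":0},{"claw":0,"dx":0,"dy":0,"dz":0,"twist":0},{"claw":0,"dx":0,"dy":0,"dz":0,"twist":0},{"claw":0,"dx":0,"dy":0,"dz":0,"twist":0},{"claw":0,"dx":0,"dy":0,"dz":0,"twist":0}]'
python3 -m pendant '[{"claw":0,"dx":0,"dy":0,"dz":0,"twist":0},{"claw":0,"dx":0,"dy":0,"dz":0,"twist":0},{"claw":0,"dx":0,"dy":0,"dz":0,"twist":0},{"claw":0,"dx":0,"dy":0,"dz":0,"twist":0},{"claw":0,"dx":0,"dy":0,"dz":0,"twist":0},{"claw":0,"dx":0,"dy":0,"dz":0,"twist":0},{"claw":0,"dx":0,"dy":0,"dz":0,"twist":0},{"claw":0,"dx":0,"dy":0,"dz":0,"twist":0}]'
python3 -c "
from plant import r
print(r.finish_job())"
```

```text
clock: 14.05
tool_pos: [0.5445, 0.0439, 0.1324]
eef_rot: [0.706, 0.708, 0.0, 0.0]
contact_force: [0.4, 0.1, 0.5]
opening: 0.005
finger_force: 0.0
clock: 14.85
tool_pos: [0.5445, 0.0439, 0.1324]
eef_rot: [0.706, 0.708, 0.0, 0.0]
contact_force: [0.5, 0.1, -0.4]
opening: 0.005
finger_force: 0.0
clock: 15.65
tool_pos: [0.5444, 0.0439, 0.1324]
eef_rot: [0.706, 0.708, 0.0, 0.0]
contact_force: [0.3, -0.4, -0.8]
opening: 0.005
finger_force: 0.0
clock: 16.45
tool_pos: [0.5445, 0.0439, 0.1324]
eef_rot: [0.706, 0.708, 0.0, 0.0]
contact_force: [-0.6, -0.9, 0.5]
opening: 0.004
finger_force: 0.0
clock: 17.25
tool_pos: [0.5445, 0.0439, 0.1325]
eef_rot: [0.706, 0.708, 0.0, 0.0]
contact_force: [-0.3, 0.7, -0.7]
opening: 0.005
finger_force: 0.0
the job is handed in; nothing more can be done
None
```

Job handed in at 17.3 s: by camera the short glass stands within about 2 mm of the pour spot, and the shut fingers point straight down about 25 mm above its mouth, held still for about 4 s with no contact force showing.

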